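# Run the sprung rub carriage across the panel and park it on the mark

### The job

Take the upright black grip of the spring drawbar and with it run the heavy rub carriage once, forwards, over the white test panel: from one end of the panel to the other keep it moving forwards at no less than 90 and no more than 150 mm per second. Then brake it so that it comes to rest with its pointer at the mark fin (within 10 mm), without ever striking the end stop or swinging back (a slow creep back of under 30 mm per second is all right); keep it still there for two seconds, then let go and leave it parked. Touch only the grip, not the carriage or its weight, and leave the other things on the bench alone.

Things in the scene. Friction and masses are not known exactly. Their poses are not given: they have to be found in the camera images.
- bed: Fixed black bed, 640 x 130 x 36 mm, across the robot's front, two rails on top. Origin: centre of its underside. x = forward travel (about from the robot's left to its right), y away from the robot, z up. Along x: white test panel (40 mm wide, between the rails) from +10 to +130 mm, between two flat steel clamps; mark fin at +170 mm; face of the end stop at +255 mm.
- carriage (a joint): Carriage travel along bed +x, m. 0 = rearmost; its centre is at bed x = -0.100 + value. Pointer over the white panel from 0.11 to 0.23, at the mark at 0.270; front strikes the end stop at 0.295. Starts at 0 to 0.06. Nominal moving mass 2.5 kg (true: 0.5 to 1.7 times that); rail drag 0.02 N plus 0.1 N per m/s.
- drawbar (a joint): Shift of the drawbar grip relative to the carriage, m; 0 = spring relaxed, positive = grip pushed forwards, hard ends at -0.08 and +0.08. Spring 10 N/m both ways: at +d it pushes the carriage forwards with 10*d N; internal damping 0.15 N per m/s. Drawbar 0.12 kg.
- grip (a point): Centre of the drawbar's upright black cylindrical grip, 28 mm in diameter, 60 mm tall (top 135 mm above the bench; below it a 36 mm square steel foot). Behind the carriage on the bed's centre line, at bed x = carriage centre - 0.190 + drawbar shift, height 0.105.
- head (a point): Point of the carriage: aluminium block, 120 (along travel) x 100 x 24 mm, with a steel cylinder weight 72 mm in diameter on it (top 0.138 above the bench, small cap to 0.143) and a 26 mm thick spring housing 20 mm out behind. The point: carriage centre, 42 mm above the bench. Axes as the bed's. Not to be touched.
- pointer (a point): Tip of the small dark pointer on the carriage's far side, at the carriage centre along the travel.
- mark (a point): Top of the thin upright aluminium mark fin (4 mm thick, 70 mm tall) on the far side of the bed, bed x = +0.170. The carriage is parked when the pointer is level with it along the bed's x.
- spare_weight: Bystander: loose steel weight, 60 mm in diameter, 65 mm tall. Origin at its underside.
- driver: Bystander: screwdriver lying on the bench. Origin under its middle.
- jar: Bystander: jar, 60 mm in diameter, 80 mm tall. Origin at its underside.
- panel_tray: Bystander: empty grey tray, 140 x 100 x 40 mm. Origin at its underside.

How it is judged:
On the way, in this order (a step that is already met when the one before it is completed fails the run):
1. the carriage runs forwards over the middle of the panel (value of joint carriage between 0.15 and 0.2 m and velocity of joint carriage above 0.09 m/s).
2. the carriage stays at rest on the mark for two seconds (value of joint carriage between 0.26 and 0.28 m and velocity of joint carriage between -0.012 and 0.012 m/s), for 2 s.
At the end, for the whole second after the job is handed in: The grip is released and the carriage is at rest (under 12 mm/s) with its pointer within 10 mm of the mark fin along the travel (all of step 2); the robot touches nothing.
It fails at once if the carriage runs slower than 90 or faster than 150 mm/s, or backwards, while over the white panel (value of joint carriage between 0.11 and 0.23 m and (velocity of joint carriage below 0.09 m/s or velocity of joint carriage above 0.15 m/s)).
It fails at once if the carriage swings backwards faster than 30 mm/s (velocity of joint carriage below -0.03 m/s).
It fails at once if the carriage strikes the end stop (value of joint carriage above 0.294 m).
It fails at once if the carriage or its weight is touched instead of the grip (contact force between any of the fingers, the arm and carriage_c0 above 0.5 N or contact force between any of the fingers, the arm and carriage_c1 above 0.5 N or contact force between any of the fingers, the arm and carriage_c2 above 0.5 N).
It fails at once if another thing on the bench is moved (distance of any of spare_weight, driver, jar, panel_tray from where it was at the start of the episode above 0.03 m).
It also fails if it takes over 42 s, if anything falls off the work surface, if the arm or the gripper's body presses on something with over 40 N, if the wrist force passes 120 N, or if a joint passes its speed limit or range.

### The arm

A 6-joint arm with a two-finger parallel gripper is mounted at the origin on the work surface. World frame = base frame: x ahead of the robot, y to its left, z up, the work surface at z = 0. Lengths are in m, angles in rad, forces in N, time in s.
With the tool pointing down it reaches from about 0.375 to 0.9 m from the base axis. Payload 3.1 kg.
Tool frame: the origin (TCP) lies at the very end of the fingers, on their centre line; the grasp point (between the pads) lies 19 mm behind it; z points along the fingers, y is the line along which they close (so a half turn about z gives the same grasp; the last joint's range is limited). The gripper opens to 85 mm and grips with 20 to 120 N. Pads are 22 mm wide; open, the fingers measure 114 mm over their backs; the gripper's body (76 mm by 85 mm) begins 54 mm behind the grasp point. The pads swing forward as they close: fully open they stand 13 mm farther back than shut.
Start: joints at [-1.492, 0.527, 1.433, -0, 1.181, -0.178], TCP at [0.159, -0.604, 0.231] pointing down, gripper open.
Joint ranges: [-3.08, 3.08], [-0.75, 2.2], [0.22, 2.44], [-1.43, 4.57], [0, 2.65], [-2.85, 2.85]. Speed limits (rad/s): [2.79, 2.79, 3.14, 3.14, 3.14, 3.14].

### API

Orientations are given as a unit quaternion [x, y, z, w].
In Python, from station import manip, vision gives the robot as it stands.
- The arm moves only by the tool drive_tool, never from a script. Its argument "deltas" is a list that holds one entry, the list of rows, each a list of 4 numbers: the shift along the tool's x, y, z in mm, then the turn about the tool's z in rad. A call has 1 to 5 rows; each row is the pose to reach, as a shift and turn from the pose commanded when the call began, along the tool's axes at that moment; what a row does not reach only later rows make up. A row lasts 1/12 s, in which the tool goes at most 41.7 mm and 7.16 degrees, less where a joint would pass 70% of its speed; a pose out of reach is approached as far as the arm can. A call with a gripper value outside its range is refused whole. "jaw" is the finger opening in mm, from 0 to 85.4, set as the call begins (left out, the last holds). The fingers move at their own pace and stop on an object; "force" is the grip in N (left out, the last holds). Time passes only in rows, so rows that repeat a pose let the fingers close. It gives the time, the measured TCP pose, the force, the opening and the grip force at its end, in the units of the state.
- manip.sense(): the state, without advancing time (a new reading comes with each control period).
- vision.snapshot(name): name is "side" or "top" or "wrist"; returns the picture (480x640x3 uint8, red, green, blue); there is no depth.
- vision.camera_model(name): a dict with "camera_matrix" (3x3 intrinsics, pixels), "rvec" (rotation vector, rad) and "tvec" (3), from world to camera coordinates, as OpenCV has them. Camera axes: x right, y down, z forward; pixel columns grow to the right and rows downward; lengths in m; the calibration is good to about 2 mm. A picture is of the moment at which its call begins: read the wrist's pose just before it. camera_model takes no time and is no camera call; for the wrist camera it gives the pose at the moment of the call.
- manip.sign_off(): hands the job in; it is judged then, once.
The state is a dict: "t": time; "q": joint angles; "qd": joint speeds; "tau": joint torques, N m; "tcp_pos": TCP position; "tool_rot": TCP orientation; "force": force on the tool from outside, world axes, zero at the start; "ft_torque": the same for the moment, N m; "finger_gap": opening from 0.0 (shut) to 1.0 (fully open); "gripper_force": force on a finger pad.
Only numpy, scipy, OpenCV 4.12 (cv2) and the standard library are available. Lean on these libraries where they do the work, as an engineer would, in place of code of your own. Each camera call takes 0.05 s, during which the arm holds its last target. There are 200 camera calls.

## Working session

There is one attempt and no reset: what is moved stays moved. The work goes in short steps, Python scripts to look and compute and a tool call to move; the robot and the scene stay as the last step left them, time stands still between calls to the robot, and variables do not carry over. Pictures are saved under pics/ and viewed, at most 10 in all, crops included, and the job is handed in when it is done.

Besides the shell and the picture viewer there is one more tool, called after "Request:" in YAML: its name, and indented under it one key for each argument. drive_tool: Moves the arm, as the interface text tells. Its arguments: {"type":"object","properties":{"deltas":{"type":"array"},"jaw":{"type":"number"},"force":{"type":"number"}},"required":["deltas"]}

```bash
mkdir -p pics; ls
python3 - <<'E'
from station import manip, vision
import cv2
s=manip.sense();print(s)
for n in("top","side"):
    im=vision.snapshot(n);cv2.imwrite(f"pics/{n}0.png",im[:,:,::-1])
    m=vision.camera_model(n);print(n,m)
E
```

```text
pics
{'t': 0.0, 'q': array([-1.49150879e+00,  5.28493746e-01,  1.43392871e+00,  2.29603139e-05,
        1.18136571e+00, -1.78499750e-01]), 'qd': array([ 0.00063083,  0.00202361, -0.00140481, -0.00137017, -0.00099555,
       -0.00259533]), 'tau': array([ 1.58025396e-03, -4.42344761e+01, -1.78025955e+01, -1.96500664e-04,
        8.30183417e-03,  1.40257006e-07]), 'tcp_pos': array([ 0.15931533, -0.60360869,  0.23030826]), 'tool_rot': array([ 9.91704672e-01,  1.28532632e-01,  6.50356827e-05, -1.09587677e-03]), 'force': array([ 0.77629249,  0.4287796 , -0.48662075]), 'ft_torque': array([-0.0461139 ,  0.01018287,  0.0495181 ]), 'gripper_force': 0.0, 'finger_gap': 1.0003813034109963}
top {'camera_matrix': array([[551.67119678,   0.        , 324.18013257],
       [  0.        , 551.67119678, 242.95085138],
       [  0.        ,   0.        ,   1.        ]]), 'rvec': array([ 2.04306229, -2.19583289,  0.22770367]), 'tvec': array([0.05254913, 0.63712617, 0.92704033])}
side {'camera_matrix': array([[444.62247505,   0.        , 320.18590458],
       [  0.        , 444.62247505, 232.50351128],
       [  0.        ,   0.        ,   1.        ]]), 'rvec': array([ 0.53668007, -2.56766701,  1.35982504]), 'tvec': array([0.57483246, 0.22266523, 0.63992968])}
```

View pics/top0.png

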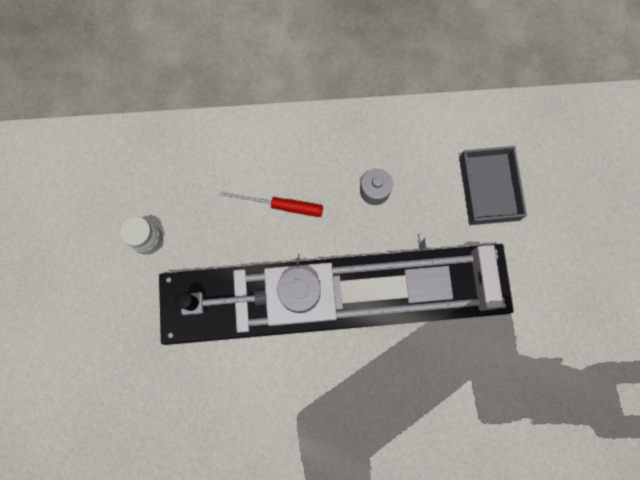

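View pics/side0.png

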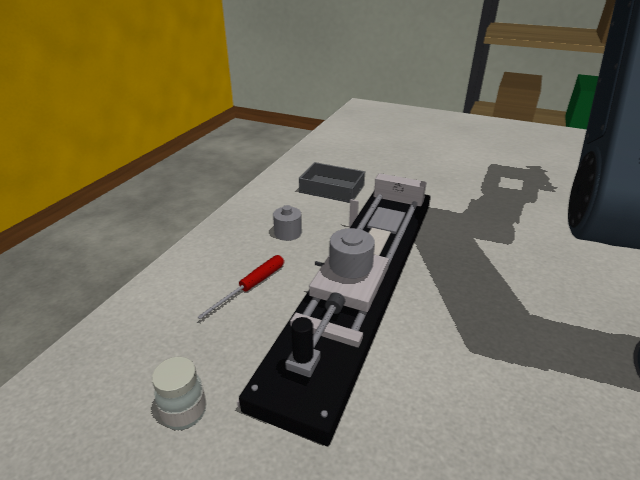

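The top view shows the bed running from (160,308) to (508,280), the grip top at about (186,301), the pointer at (298,257) and the mark fin at (422,240). In the side view the grip top is at about (303,323). The bystanders are all on the far side, and the jar is nearest the grip, at (140,235).

```bash
cat > h.py <<'E'
import numpy as np, cv2
from station import manip, vision
def ray(n,uv,z,m=None):
    m=m or vision.camera_model(n);R=cv2.Rodrigues(m["rvec"])[0];t=np.array(m["tvec"]).ravel()
    uv=np.atleast_2d(np.array(uv,float));d=np.c_[uv,np.ones(len(uv))]@np.linalg.inv(m["camera_matrix"]).T@R
    c=-R.T@t
    return c+d*((z-c[2])/d[:,2])[:,None]
E
python3 - <<'E'
from h import *
im=cv2.imread("pics/top0.png");g=im.max(2)
k=(g<40).astype(np.uint8);k[:, :150]=0;k[:230]=0;k[350:]=0
n,l,st,c=cv2.connectedComponentsWithStats(k)
for i in range(1,n):
    if st[i,4]>300:print(st[i],c[i])
big=np.isin(l,[i for i in range(1,n) if st[i,4]>300])
pts=np.argwhere(big)[:,::-1]
h=cv2.convexHull(pts.astype(np.int32))[:,0]
w=ray("top",h,0.036)[:,:2]
print(cv2.minAreaRect(w.astype(np.float32)))
print(cv2.approxPolyDP(h,4,True)[:,0].tolist())
print("screws",ray("top",[[168,279],[170,335]],.036))
print("grip top",ray("top",[[186,301]],.135),ray("side",[[303,323]],.135))
print("mark top",ray("top",[[422,236]],.07))
print("pointer",ray("top",[[298,256]],.042))
cv2.imwrite("pics/c.png",cv2.resize(im[225:355,150:350],None,fx=4,fy=4,interpolation=2))
cv2.imwrite("pics/c2.png",cv2.resize(im[225:325,350:530],None,fx=4,fy=4,interpolation=2))
E
```

```text
[442 245  71  73 915] [487.46775956 295.8295082 ]
[ 299  247  177   20 1098] [396.25591985 256.67668488]
[449 263  28  37 790] [462.82658228 281.14303797]
[341 269  63  10 314] [372.63375796 273.72292994]
[ 160  270  195   74 5151] [209.71092992 309.67559697]
((0.5512490272521973, -0.006950348615646362), (0.12724511325359344, 0.6322215795516968), 0.8664397597312927)
[[512, 310], [163, 343], [160, 275], [501, 245]]
screws [[0.59849696 0.29478652 0.036     ]
 [0.49734562 0.29283574 0.036     ]]
grip top [[0.54466902 0.23952397 0.135     ]] [[0.54446203 0.24479091 0.135     ]]
mark top [[ 0.63827052 -0.16921834  0.07      ]]
pointer [[0.62294357 0.05563853 0.042     ]]
```

View pics/c.png

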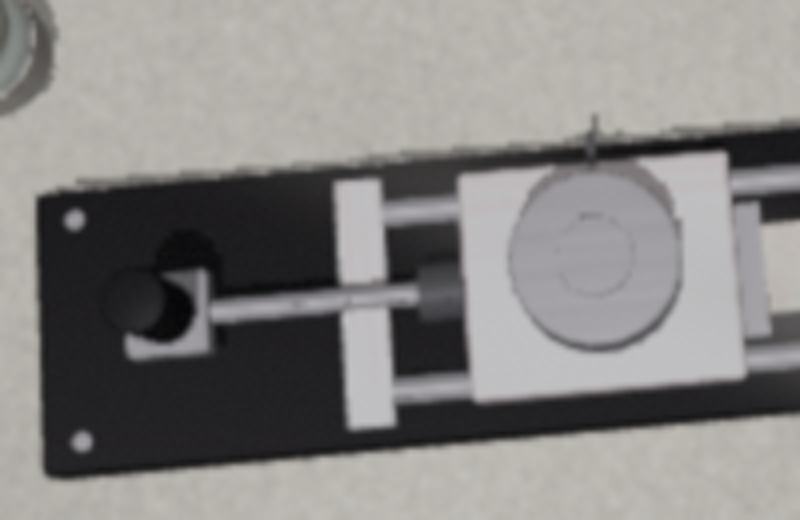

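View pics/c2.png

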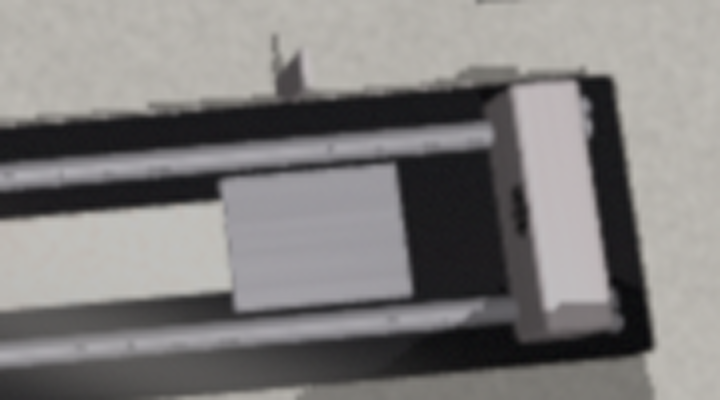

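The crops give these full-image pixels:
- **Bed corners:** (159.5,274), (161,343.5), (502.7,244) and (513,312).
- **Carriage block top:** (264.7,268), (331.7,263), (336.2,319.5) and (269,325.5).
- **Grip top:** about (184.5,300).

Run:
```python
from h import *
C=ray("top",[[159.5,274],[161,343.5],[513,312],[502.7,244]],.036)[:,:2]
print(C.round(4), [np.linalg.norm(C[i]-C[i-1]).round(4) for i in range(4)])
ctr=C.mean(0);P=np.array([[-.32,.065],[-.32,-.065],[.32,-.065],[.32,.065]])
H=(C-ctr).T@P;a=np.arctan2(H[1,0]-H[0,1],H[0,0]+H[1,1])
R=np.array([[np.cos(a),-np.sin(a)],[np.sin(a),np.cos(a)]])
print("ctr",ctr,"yaw",a,"res",((C-ctr)@R-P).round(4).tolist())
b=lambda p:((p[:,:2]-ctr)@R).round(4)
print("block top",b(ray("top",[[264.7,268],[331.7,263],[336.2,319.5],[269,325.5]],.054)))
print("pointer",b(ray("top",[[298,257]],.042)))
print("grip",b(ray("top",[[184.5,300]],.135)),b(ray("side",[[303,323]],.135)), "w",ray("top",[[184.5,300]],.135))
print("fin",b(ray("top",[[424.5,240]],.07)))
print("panel end",b(ray("top",[[405.5,270],[409,302]],.038)))
print("jar",ray("top",[[136,231]],.08),"cam",ray("top",[[320,240]],5))
s=manip.sense();t=s["tool_rot"]
from scipy.spatial.transform import Rotation as Ro
print(Ro.from_quat(t).as_matrix().round(3))
```

```text
[[ 0.6088  0.3101]
 [ 0.4835  0.309 ]
 [ 0.4937 -0.3251]
 [ 0.6194 -0.3237]] [np.float64(0.6339), np.float64(0.1253), np.float64(0.6342), np.float64(0.1258)]
ctr [ 0.55136708 -0.00739611] yaw -1.5546947632273813 res [[0.0035, -0.0024], [0.0025, 0.0023], [-0.0033, 0.0022], [-0.0027, -0.002]]
block top [[-0.1229  0.0538]
 [-0.002   0.0523]
 [-0.0034 -0.0491]
 [-0.1223 -0.0491]]
pointer [[-0.062   0.0707]]
grip [[-0.2494 -0.0009]] [[-0.2523 -0.0028]] w [[0.54647507 0.24192284 0.135     ]]
fin [[0.1668 0.0766]]
panel end [[ 0.1318  0.0302]
 [ 0.1312 -0.0285]]
jar [[0.68149413 0.33809412 0.08      ]] cam [[-0.39090697  0.07585272  5.        ]]
[[ 0.967  0.255 -0.   ]
 [ 0.255 -0.967  0.002]
 [ 0.    -0.002 -1.   ]]
```

The geometry is consistent: the carriage is at about 0.0375, and the grip is at world (0.547, 0.245). I'll approach now.

Request:
drive_tool:
  deltas:
    - [[25.4, -30.9, 0, -0.12], [50.8, -61.8, 0, -0.24], [76.2, -92.7, 0, -0.36], [101.6, -123.6, 0, -0.48], [127, -154.5, 0, -0.6]]
  jaw: 85

```text
t: 0.52
tcp_pos: [0.2431, -0.4204, 0.2309]
tool_rot: [0.908, 0.418, 0.0, -0.001]
force: [0.8, -0.5, 1.2]
finger_gap: 0.997
gripper_force: 0.0
```

Request:
drive_tool:
  deltas:
    - [[38.4, -11.2, 0, -0.12], [76.8, -22.4, 0, -0.24], [115.2, -33.6, 0, -0.36], [153.6, -44.8, 0, -0.48], [192, -56, 0, -0.6]]

```text
t: 0.93
tcp_pos: [0.3262, -0.2387, 0.2312]
tool_rot: [0.744, 0.668, 0.0, -0.0]
force: [1.7, -0.6, -0.5]
finger_gap: 0.996
gripper_force: 0.0
```

Request:
drive_tool:
  deltas:
    - [[38, 12.4, 0, -0.12], [76, 24.8, 0, -0.129], [114, 37.2, 0, -0.129], [152, 49.6, 0, -0.129], [190, 62, 0, -0.129]]

```text
t: 1.35
tcp_pos: [0.4092, -0.0569, 0.2313]
tool_rot: [0.701, 0.713, -0.0, -0.0]
force: [0.7, -0.0, -1.1]
finger_gap: 0.996
gripper_force: 0.0
```

Request:
drive_tool:
  deltas:
    - [[36.1, 17.2, 0, 0], [72.2, 34.4, 0, 0], [108.3, 51.6, 0, 0], [144.4, 68.8, 0, 0], [180.5, 86, 0, 0]]

```text
t: 1.77
tcp_pos: [0.4922, 0.1251, 0.2311]
tool_rot: [0.701, 0.713, -0.0, -0.0]
force: [0.4, -0.9, 0.2]
finger_gap: 0.994
gripper_force: 0.0
```

Request:
drive_tool:
  deltas:
    - [[36.1, 17.2, 0, 0], [72.2, 34.4, 0, 0], [108.3, 51.6, 0, 0], [120, 57, 0, 0], [120, 57, 0, 0]]

```text
t: 2.18
tcp_pos: [0.5481, 0.2469, 0.2306]
tool_rot: [0.7, 0.714, 0.001, 0.0]
force: [0.4, -0.4, 0.6]
finger_gap: 0.994
gripper_force: 0.0
```

```bash
cat >> h.py <<'E'
CTR=np.array([0.55137,-0.0074]);A=-1.5547
def b2w(x,y,z):
    x,y,z=np.broadcast_arrays(x,y,z)
    return np.stack([CTR[0]+np.cos(A)*x-np.sin(A)*y,CTR[1]+np.sin(A)*x+np.cos(A)*y,z],-1)
def prof(im,y0,y1,z,xs):
    m=vision.camera_model("top");ys=np.linspace(y0,y1,5)
    P=b2w(xs[None,:],ys[:,None],z).reshape(-1,3)
    q=cv2.projectPoints(P,m["rvec"],m["tvec"],m["camera_matrix"],None)[0].reshape(5,-1,2).astype(np.float32)
    return cv2.remap(im,q[...,0],q[...,1],cv2.INTER_LINEAR).max(2).mean(0)
XS=np.arange(-.2,.25,.0005)
def track(im):
    out=[]
    for y0,y1 in((.0455,.0495),(-.0475,-.0435)):
        p=prof(im,y0,y1,.054,XS);on=np.flatnonzero(np.diff((p>110).astype(int)))
        c=[]
        for i in on:
            c.append(XS[i]+.0005*(110-p[i])/(p[i+1]-p[i]))
        best=min(((abs(c[j]-c[i]-.12),c[i],c[j]) for i in range(len(c)) for j in range(i+1,len(c))),default=None)
        if best and best[0]<.008: out.append((best[1]+best[2])/2+.1); out.append(best[2]-best[1])
    return np.round(out,4)
E
python3 - <<'E'
from h import *
im=cv2.imread("pics/top0.png");print(track(im))
s=manip.sense();im=vision.snapshot("top")[:,:,::-1].copy();print(track(im));cv2.imwrite("pics/t1.png",im)
w=vision.snapshot("wrist")[:,:,::-1].copy();print(s["tcp_pos"])
m=vision.camera_model("wrist")
T=cv2.projectPoints(np.array([[.5473,.2451,.135],[.5473,.2451,.105]]),m["rvec"],m["tvec"],m["camera_matrix"],None)[0];print(T)
cv2.imwrite("pics/tw.png",np.hstack([cv2.resize(im,(400,300)),cv2.resize(w,(400,300))]))
E
```

```text
[0.036  0.1226 0.1582 0.1204]
[0.0359 0.1231]
[0.54806282 0.24686355 0.23064927]
[[[317.61460331 245.98468854]]

 [[317.57115141 236.09162827]]]
```

View pics/tw.png

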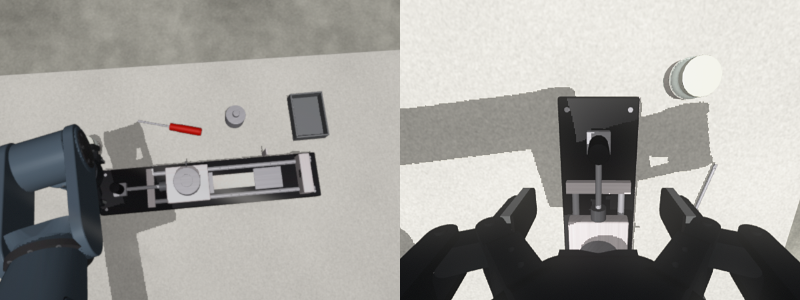

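The tracker gives 0.036 on the far side. In the wrist view the grip is at about (317,240), where it was predicted. I'll descend and close.

Request:
drive_tool:
  deltas:
    - [[-1, -1, 35, 0], [-2, -1, 70, 0], [-2, -1, 105, 0], [-2, -1, 130, 0], [-2, -1, 142, 0]]

```text
t: 2.7
tcp_pos: [0.543, 0.2391, 0.086]
tool_rot: [0.702, 0.712, -0.003, -0.002]
force: [-0.3, -0.5, -0.3]
finger_gap: 0.997
gripper_force: 0.0
```

Request:
drive_tool:
  deltas:
    - [[0, 0, 0, 0], [0, 0, 0, 0], [0, 0, 0, 0], [0, 0, 0, 0], [0, 0, 0, 0]]
  jaw: 20
  force: 40

```text
t: 3.12
tcp_pos: [0.5474, 0.2421, 0.0913]
tool_rot: [0.701, 0.713, 0.002, 0.001]
force: [-0.9, -0.8, 6.3]
finger_gap: 0.318
gripper_force: 38.9
```

Request:
drive_tool:
  deltas:
    - [[0, 0, 0, 0], [0, 0, 0, 0], [0, 0, 0, 0], [0, 0, 0, 0], [0, 0, 0, 0]]

```text
t: 3.53
tcp_pos: [0.5474, 0.2424, 0.0913]
tool_rot: [0.701, 0.713, 0.002, 0.001]
force: [-0.9, -0.2, 6.6]
finger_gap: 0.321
gripper_force: 39.1
```

Request:
drive_tool:
  deltas:
    - [[0, 0, -1, 0], [0, 0, -2, 0], [0, 0, -2, 0]]

```text
t: 3.78
tcp_pos: [0.5474, 0.242, 0.0915]
tool_rot: [0.701, 0.713, 0.001, 0.001]
force: [3.0, -0.5, -2.4]
finger_gap: 0.32
gripper_force: 40.4
```

```bash
cat > look.py <<'E'
from h import *
import json,os
s=manip.sense();im=vision.snapshot("top")[:,:,::-1].copy()
p=s["tcp_pos"];g=(p[:2]-CTR)@[np.cos(A),np.sin(A)]
L=json.load(open("log.json")) if os.path.exists("log.json") else []
tr=track(im);x=float(tr[0]) if len(tr) else None
L.append([s["t"],x,float(g)]);json.dump(L,open("log.json","w"))
print("t",s["t"],"track",tr,"grip",g.round(4),"f",s["force"].round(2),"z",p[2].round(4))
E
python3 look.py; python3 look.py
```

```text
t 3.7833 track [0.036  0.1229 0.0355 0.1266] grip -0.2494 f [ 3.   -0.52 -2.37] z 0.0915
t 3.8333 track [0.0359 0.1229 0.0355 0.1264] grip -0.2494 f [ 3.47  0.35 -1.97] z 0.0914
```

```bash
cat > est.py <<'E'
from h import *
import json,sys
from scipy.optimize import least_squares
K=10.;DT=1/240;XT=.270
L=json.load(open("log.json"));L=[l for l in L];T0=L[0][0];G0=L[0][2];X0=L[0][1]
tt=[];gg=[]
for t,x,g in L: tt+=[t-T0,t-T0+.05];gg+=[g-G0]*2
def acc(m,x,v,g,d0):
    F=K*(g-(x-X0)+d0)-.25*v*.6
    if abs(v)<1e-4 and abs(F)<.02:return 0.
    return (F-.02*np.sign(v if abs(v)>1e-4 else F))/m
def sim(m,d0):
    n=int(round(tt[-2]/DT));xs=[X0];x,v=X0,0.
    G=np.interp((np.arange(n)+.5)*DT,tt,gg)
    for g in G:
        v+=acc(m,x,v,g,d0)*DT;x+=v*DT;xs.append(x)
    return np.array(xs),v
ts=np.array([l[0]-T0 for l in L]);ob=np.array([np.nan if l[1] is None else l[1] for l in L]);ok=~np.isnan(ob)
def res(p):
    xs,v=sim(p[0],p[1]);e=(xs[np.round(ts/DT).astype(int)]-ob)[ok]/.0005
    return np.r_[e,(p[0]-2.5)/1.,p[1]/.0015]
r=least_squares(res,[2.5,0.],bounds=([1.1,-.006],[4.4,.006]),diff_step=1e-3)
m,d0=r.x;xs,v=sim(m,d0)
print("m %.2f d0 %.4f x %.4f v %.4f"%(m,d0,xs[-1],v),"res mm",(r.fun[:-2]*.5).round(2)[-6:])
# recent velocity from observations
x=xs[-1]+ (.5*(ob[-1]-xs[-1]) if ok[-1] else 0);g=gg[-1]
for _ in range(12): v+=acc(m,x,v,g,d0)*DT;x+=v*DT     # camera hold
nr=int(sys.argv[1]) if len(sys.argv)>1 else 5
rows=[];gs=g;path=[]
for k in range(nr):
    if x<.098: a=np.clip((.118**2-v*v)/(2*max(.102-x,.01)),-.1,.2)
    elif x<.222: a=3*((.114 if x<.16 else .109)-v)
    elif x<XT-.006 and v>.02: a=-v*v/(2*(XT-x))
    else: a=np.clip(4*(XT-x)-4*v,-.2,.2)
    F=m*a+(.02 if v>.002 else 0)+.15*v
    d=np.clip(F/K-d0,-.068,.068)
    gt=np.clip(x-X0+v/12+d,g-.03,g+.03)
    for i in range(20):
        v+=acc(m,x,v,g+(gt-g)*(i+.5)/20,d0)*DT;x+=v*DT
    g=gt;rows.append(round((g-gs)*-1000));path.append((round(x,3),round(v,3),round(g-(x-X0),3)))
print("tool x rows",rows,path)
E
rm log.json; python3 look.py; python3 est.py
```

```text
t 3.8833 track [0.036  0.1229 0.0355 0.1266] grip -0.2494 f [ 3.9   0.08 -2.73] z 0.0915
m 2.50 d0 0.0000 x 0.0360 v 0.0000 res mm [0.]
tool x rows [-26, -29, -30, -33, -36] [(np.float64(0.036), np.float64(0.004), np.float64(0.026)), (np.float64(0.037), np.float64(0.012), np.float64(0.028)), (np.float64(0.038), np.float64(0.021), np.float64(0.028)), (np.float64(0.04), np.float64(0.029), np.float64(0.028)), (np.float64(0.043), np.float64(0.038), np.float64(0.029))]
```

Request:
drive_tool:
  deltas:
    - [[-6, 0, 0, 0], [-12, 0, 0, 0], [-18, 0, 0, 0], [-24, 0, 0, 0], [-30, 0, 0, 0]]

```text
t: 4.35
tcp_pos: [0.5479, 0.2111, 0.0915]
tool_rot: [0.702, 0.713, 0.001, 0.001]
force: [4.8, 0.7, -4.1]
finger_gap: 0.313
gripper_force: 40.3
```

```bash
python3 look.py; python3 est.py
```

```text
t 4.35 track [0.038  0.1228 0.0395 0.1216] grip -0.2185 f [ 4.76  0.69 -4.12] z 0.0915
m 3.11 d0 -0.0005 x 0.0382 v 0.0168 res mm [0.   0.22]
tool x rows [-10, -13, -17, -21, -26] [(np.float64(0.041), np.float64(0.029), np.float64(0.036)), (np.float64(0.044), np.float64(0.038), np.float64(0.036)), (np.float64(0.047), np.float64(0.046), np.float64(0.036)), (np.float64(0.052), np.float64(0.055), np.float64(0.036)), (np.float64(0.057), np.float64(0.064), np.float64(0.036))]
```

Request:
drive_tool:
  deltas:
    - [[-10, 0, 0, 0], [-13, 0, 0, 0], [-17, 0, 0, 0], [-21, 0, 0, 0], [-26, 0, 0, 0]]

```text
t: 4.82
tcp_pos: [0.5483, 0.1852, 0.0915]
tool_rot: [0.702, 0.713, 0.001, 0.001]
force: [5.4, 0.3, -4.2]
finger_gap: 0.317
gripper_force: 40.3
```

```bash
python3 look.py; python3 est.py 4
```

```text
t 4.8167 track [0.0545 0.1229] grip -0.1927 f [ 5.36  0.29 -4.23] z 0.0915
m 3.42 d0 -0.0004 x 0.0545 v 0.0576 res mm [0.   0.03 0.04]
tool x rows [-12, -19, -26, -34] [(np.float64(0.063), np.float64(0.071), np.float64(0.042)), (np.float64(0.069), np.float64(0.08), np.float64(0.042)), (np.float64(0.077), np.float64(0.09), np.float64(0.042)), (np.float64(0.084), np.float64(0.099), np.float64(0.043))]
```

Request:
drive_tool:
  deltas:
    - [[-12, 0, 0, 0], [-19, 0, 0, 0], [-26, 0, 0, 0], [-34, 0, 0, 0]]

```text
t: 5.2
tcp_pos: [0.5489, 0.1511, 0.0915]
tool_rot: [0.702, 0.713, 0.001, 0.001]
force: [5.8, 0.1, -4.3]
finger_gap: 0.32
gripper_force: 40.3
```

```bash
python3 look.py; python3 est.py 4
```

```text
t 5.2 track [0.0835 0.1233] grip -0.1586 f [ 5.84  0.08 -4.31] z 0.0915
m 3.52 d0 -0.0001 x 0.0836 v 0.0968 res mm [ 0.    0.04 -0.15  0.09]
tool x rows [-20, -9, 12, 4] [(np.float64(0.097), np.float64(0.112), np.float64(0.049)), (np.float64(0.107), np.float64(0.12), np.float64(0.029)), (np.float64(0.117), np.float64(0.122), np.float64(-0.003)), (np.float64(0.127), np.float64(0.121), np.float64(-0.005))]
```

Request:
drive_tool:
  deltas:
    - [[0, 0, 0, 0], [2, 0, 0, 0], [0, 0, 0, 0], [-8, 0, 0, 0]]

```text
t: 5.58
tcp_pos: [0.549, 0.144, 0.0915]
tool_rot: [0.701, 0.713, 0.001, 0.001]
force: [5.7, 0.1, -3.5]
finger_gap: 0.316
gripper_force: 40.3
```

```bash
python3 look.py; python3 est.py 4
```

```text
t 5.5833 track [0.1261 0.1231] grip -0.1515 f [ 5.69  0.06 -3.53] z 0.0915
m 3.59 d0 0.0002 x 0.1262 v 0.1205 res mm [ 0.    0.07 -0.17 -0.08  0.12]
tool x rows [-5, -16, -27, -33] [(np.float64(0.142), np.float64(0.12), np.float64(-0.004)), (np.float64(0.152), np.float64(0.118), np.float64(-0.003)), (np.float64(0.162), np.float64(0.117), np.float64(-0.001)), (np.float64(0.172), np.float64(0.116), np.float64(-0.005))]
```

Request:
drive_tool:
  deltas:
    - [[-5, 0, 0, 0], [-14, 0, 0, 0], [-23, 0, 0, 0], [-32, 0, 0, 0]]

```text
t: 5.97
tcp_pos: [0.5496, 0.111, 0.0915]
tool_rot: [0.702, 0.713, 0.001, 0.001]
force: [5.9, 1.0, -5.1]
finger_gap: 0.317
gripper_force: 40.2
```

```bash
python3 look.py; python3 est.py 4
```

```text
t 5.9667 track [0.0485 0.1205] grip -0.1184 f [ 5.88  1.01 -5.08] z 0.0915
m 4.40 d0 -0.0060 x 0.1477 v 0.1179 res mm [  0.    -1.29  -7.5  -14.82 -21.62  99.21]
tool x rows [30, 53, 41, 26] [(np.float64(0.115), np.float64(0.131), np.float64(0.022)), (np.float64(0.126), np.float64(0.13), np.float64(-0.012)), (np.float64(0.136), np.float64(0.126), np.float64(-0.011)), (np.float64(0.147), np.float64(0.122), np.float64(-0.005))]
```

```bash
python3 - <<'E'
import json
L=json.load(open("log.json"));L[-1][1]=None;json.dump(L,open("log.json","w"))
E
python3 est.py 4 | cut -c1-200
python3 - <<'E'
from h import *
s=manip.sense();im=vision.snapshot("top")[:,:,::-1].copy();cv2.imwrite("pics/r1.png",im);print(s["t"])
for y0,y1 in((.0455,.0495),(-.0475,-.0435)):
    p=prof(im,y0,y1,.054,XS);on=np.flatnonzero(np.diff((p>110).astype(int)));print([(round(XS[i],4),int(p[i+1]>p[i])) for i in on])
E
```

```text
m 3.59 d0 0.0002 x 0.1719 v 0.1160 res mm [ 0.    0.07 -0.17 -0.08  0.12]
tool x rows [-18, -29, -40, -50] [(np.float64(0.187), np.float64(0.112), np.float64(-0.002)), (np.float64(0.196), np.float64(0.111), np.float64(0.0)), (np.float64(0.206), np.float64(0.111), np.float64
6.0167
[(np.float64(-0.1095), 0), (np.float64(0.0145), 1), (np.float64(0.1375), 0)]
[(np.float64(-0.0755), 1), (np.float64(-0.062), 0), (np.float64(-0.057), 1), (np.float64(-0.0445), 0), (np.float64(-0.033), 1), (np.float64(-0.0225), 0), (np.float64(-0.0115), 1), (np.float64(0.176), 0), (np.float64(0.188), 1), (np.float64(0.194), 0), (np.float64(0.2095), 1), (np.float64(0.213), 0), (np.float64(0.2295), 1), (np.float64(0.2325), 0)]
```

View pics/r1.png

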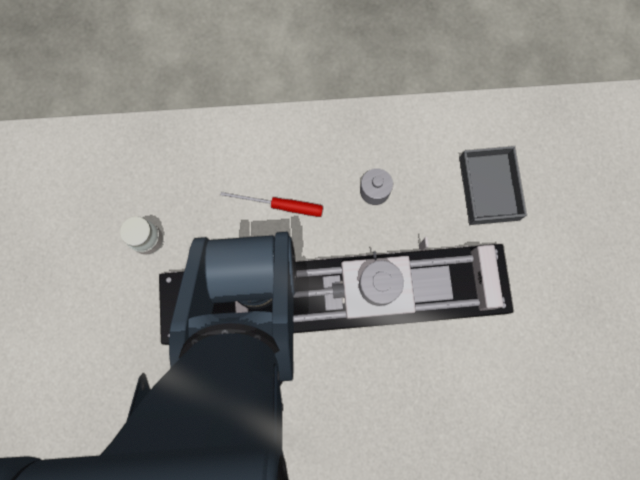

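The picture shows the carriage at about (378,287), clear of the arm. The fix is to make the tracker accept only a rising edge followed by a falling edge.

```bash
python3 - <<'E'
s=open("h.py").read()
s=s.replace("range(i+1,len(c))),default","range(i+1,len(c)) if p[on[i]+1]>p[on[i]] and p[on[j]+1]<p[on[j]]),default").replace("((.0455,.0495),(-.0475,-.0435))","((.0455,.0495),)")
open("h.py","w").write(s)
import json
from h import *
x=track(cv2.imread("pics/r1.png"));print(x)
L=json.load(open("log.json"));L.append([6.0167,float(x[0]),L[-1][2]]);json.dump(L,open("log.json","w"))
E
python3 est.py 3
```

```text
[0.1762 0.1229]
m 3.65 d0 0.0004 x 0.1771 v 0.1151 res mm [ 0.    0.07 -0.29 -0.43 -0.47  0.88]
tool x rows [-24, -36, -45] [(np.float64(0.192), np.float64(0.11), np.float64(-0.001)), (np.float64(0.201), np.float64(0.11), np.float64(0.002)), (np.float64(0.21), np.float64(0.11), np.float64(0.002))]
```

Request:
drive_tool:
  deltas:
    - [[-24, 0, 0, 0], [-35, 0, 0, 0], [-44, 0, 0, 0]]

```text
t: 6.32
tcp_pos: [0.5503, 0.0663, 0.0915]
tool_rot: [0.702, 0.712, 0.001, 0.001]
force: [6.2, 1.2, -3.5]
finger_gap: 0.315
gripper_force: 40.4
```

```bash
python3 look.py; python3 est.py 4
```

```text
t 6.3167 track [-0.      0.1185] grip -0.0738 f [ 6.17  1.17 -3.48] z 0.0915
m 1.10 d0 -0.0060 x 0.1651 v 0.0408 res mm [  0.91  16.75  31.98  28.71 -13.94 165.08]
tool x rows [30, 60, 90, 84] [(np.float64(0.097), np.float64(0.167), np.float64(0.084)), (np.float64(0.113), np.float64(0.206), np.float64(0.038)), (np.float64(0.131), np.float64(0.209), np.float64(-0.009)), (np.float64(0.147), np.float64(0.19), np.float64(-0.019))]
```

The tracker picked a wrong pair again. I'll brake on the model's prediction (x about 0.215, v about 0.109) and gate the edges to the predicted position.

Request:
drive_tool:
  deltas:
    - [[0, 0, 0, 0], [4, 0, 0, 0], [16, 0, 0, 0]]

```text
t: 6.62
tcp_pos: [0.55, 0.0821, 0.0915]
tool_rot: [0.702, 0.712, 0.001, 0.001]
force: [5.8, -0.0, -4.6]
finger_gap: 0.318
gripper_force: 40.4
```

```bash
cat > look2.py <<'E'
from h import *
import json,sys
pred=float(sys.argv[1]);XS2=np.arange(-.2,.32,.0005)
s=manip.sense();im=vision.snapshot("top")[:,:,::-1].copy();cv2.imwrite("pics/last.png",im)
p=s["tcp_pos"];g=(p[:2]-CTR)@[np.cos(A),np.sin(A)];est=[]
for y0,y1 in((.0455,.0495),(.03,.036),(-.04,-.03)):
    pr=prof(im,y0,y1,.054,XS2)
    for i in np.flatnonzero(np.diff((pr>110).astype(int))):
        up=pr[i+1]>pr[i];v=XS2[i]+.1+(.0615 if up else -.0615)
        if abs(v-pred)<.02: est.append((y0,"rear" if up else "front",round(v,4)))
print(s["t"],[tuple(map(str,e)) for e in est],"grip",round(g,4))
r=[e[2] for e in est if e[1]=="rear" and e[0]==.0455]
x=min(r,key=lambda v:abs(v-pred)) if r else None
L=json.load(open("log.json"));L.append([s["t"],x,float(g)]);json.dump(L,open("log.json","w"))
E
python3 - <<'E'
import json
L=json.load(open("log.json"));L[-1][1]=None;json.dump(L,open("log.json","w"))
E
python3 look2.py .24; python3 est.py 4
```

```text
6.6167 [('0.0455', 'rear', '0.2415'), ('0.0455', 'front', '0.2415'), ('0.03', 'rear', '0.2415'), ('0.03', 'front', '0.244'), ('-0.04', 'front', '0.2455')] grip -0.0895
m 3.83 d0 0.0017 x 0.2412 v 0.0907 res mm [ 0.25  0.06 -0.24 -0.64  0.83 -0.28]
tool x rows [-2, -7, -11, -14] [(np.float64(0.252), np.float64(0.073), np.float64(-0.054)), (np.float64(0.258), np.float64(0.061), np.float64(-0.055)), (np.float64(0.262), np.float64(0.048), np.float64(-0.056)), (np.float64(0.266), np.float64(0.036), np.float64(-0.056))]
```

Request:
drive_tool:
  deltas:
    - [[-1, 0, 0, 0], [-5, 0, 0, 0], [-9, 0, 0, 0]]

```text
t: 6.92
tcp_pos: [0.5502, 0.0744, 0.0915]
tool_rot: [0.701, 0.713, 0.001, 0.001]
force: [5.7, -1.4, -4.7]
finger_gap: 0.318
gripper_force: 40.3
```

```bash
python3 look2.py .263; python3 est.py 4
```

```text
6.9167 [('0.0455', 'rear', '0.264'), ('0.0455', 'front', '0.2645'), ('0.03', 'rear', '0.2635'), ('0.03', 'front', '0.265'), ('-0.04', 'rear', '0.2625'), ('-0.04', 'front', '0.266')] grip -0.0818
m 3.94 d0 0.0025 x 0.2636 v 0.0508 res mm [ 0.24 -0.21 -0.86  0.63  0.37 -0.42]
tool x rows [-5, -22, -38, -49] [(np.float64(0.269), np.float64(0.03), np.float64(-0.061)), (np.float64(0.271), np.float64(0.019), np.float64(-0.045)), (np.float64(0.272), np.float64(0.011), np.float64(-0.031)), (np.float64(0.273), np.float64(0.005), np.float64(-0.021))]
```

Request:
drive_tool:
  deltas:
    - [[-4, 0, 0, 0], [-15, 0, 0, 0], [-33, 0, 0, 0], [-49, 0, 0, 0]]

```text
t: 7.3
tcp_pos: [0.551, 0.0249, 0.0915]
tool_rot: [0.701, 0.713, 0.001, 0.001]
force: [6.1, 0.2, -5.6]
finger_gap: 0.32
gripper_force: 40.3
```

```bash
python3 look2.py .272; python3 est.py 4
```

```text
7.3 [('0.0455', 'rear', '0.273'), ('0.0455', 'front', '0.274'), ('0.03', 'rear', '0.273'), ('0.03', 'front', '0.275'), ('-0.04', 'rear', '0.2725'), ('-0.04', 'front', '0.2755')] grip -0.0323
m 3.93 d0 0.0024 x 0.2731 v 0.0072 res mm [-0.21 -0.83  0.66  0.34 -0.51  0.06]
tool x rows [-8, -11, -13, -15] [(np.float64(0.274), np.float64(0.001), np.float64(-0.013)), (np.float64(0.274), np.float64(-0.001), np.float64(-0.01)), (np.float64(0.273), np.float64(-0.001), np.float64(-0.007)), (np.float64(0.273), np.float64(-0.002), np.float64(-0.006))]
```

Request:
drive_tool:
  deltas:
    - [[-5, 0, 0, 0], [-7, 0, 0, 0], [-9, 0, 0, 0], [-11, 0, 0, 0], [-13, 0, 0, 0]]

```text
t: 7.77
tcp_pos: [0.5512, 0.0122, 0.0915]
tool_rot: [0.702, 0.712, 0.001, 0.001]
force: [5.9, 0.5, -4.3]
finger_gap: 0.317
gripper_force: 40.4
```

```bash
python3 look2.py .272; python3 est.py 5
```

```text
7.7667 [('0.0455', 'rear', '0.2725'), ('0.0455', 'front', '0.2735'), ('0.03', 'rear', '0.2725'), ('0.03', 'front', '0.275'), ('-0.04', 'rear', '0.272'), ('-0.04', 'front', '0.2755'), ('-0.04', 'front', '0.29')] grip -0.0196
m 3.93 d0 0.0024 x 0.2724 v -0.0062 res mm [-0.84  0.65  0.35 -0.48  0.13 -0.07]
tool x rows [-10, -9, -7, -5, -3] [(np.float64(0.272), np.float64(-0.006), np.float64(0.004)), (np.float64(0.271), np.float64(-0.004), np.float64(0.004)), (np.float64(0.271), np.float64(-0.002), np.float64(0.002)), (np.float64(0.271), np.float64(-0.001), np.float64(-0.0)), (np.float64(0.271), np.float64(-0.001), np.float64(-0.002))]
```

Request:
drive_tool:
  deltas:
    - [[-8, 0, 0, 0], [-8, 0, 0, 0], [-7, 0, 0, 0], [-5, 0, 0, 0], [-4, 0, 0, 0]]

```text
t: 8.23
tcp_pos: [0.5513, 0.0084, 0.0915]
tool_rot: [0.702, 0.712, 0.001, 0.001]
force: [6.1, 0.8, -4.3]
finger_gap: 0.317
gripper_force: 40.4
```

```bash
python3 look2.py .272; python3 est.py 5
```

```text
8.2333 [('0.0455', 'rear', '0.272'), ('0.0455', 'front', '0.2725'), ('0.03', 'rear', '0.272'), ('0.03', 'front', '0.274'), ('-0.04', 'rear', '0.2715'), ('-0.04', 'front', '0.2745'), ('-0.04', 'front', '0.29')] grip -0.0158
m 3.96 d0 0.0026 x 0.2702 v -0.0056 res mm [ 0.57  0.48 -0.15  0.77  0.75 -1.84]
tool x rows [-5, -3, -1, 1, 2] [(np.float64(0.27), np.float64(-0.004), np.float64(0.004)), (np.float64(0.27), np.float64(-0.002), np.float64(0.003)), (np.float64(0.27), np.float64(-0.001), np.float64(0.001)), (np.float64(0.27), np.float64(-0.0), np.float64(-0.001)), (np.float64(0.27), np.float64(-0.0), np.float64(-0.002))]
```

Request:
drive_tool:
  deltas:
    - [[0, 0, 0, 0], [0, 0, 0, 0], [0, 0, 0, 0], [0, 0, 0, 0], [0, 0, 0, 0]]

```text
t: 8.7
tcp_pos: [0.5513, 0.0084, 0.0915]
tool_rot: [0.702, 0.712, 0.001, 0.001]
force: [5.7, 0.4, -4.7]
finger_gap: 0.314
gripper_force: 40.4
```

Request:
drive_tool:
  deltas:
    - [[0, 0, 0, 0], [0, 0, 0, 0], [0, 0, 0, 0], [0, 0, 0, 0], [0, 0, 0, 0]]

```text
t: 9.12
tcp_pos: [0.5513, 0.0084, 0.0915]
tool_rot: [0.702, 0.712, 0.001, 0.001]
force: [5.3, 0.5, -4.7]
finger_gap: 0.318
gripper_force: 40.4
```

```bash
python3 look2.py .272
```

```text
9.1167 [('0.0455', 'rear', '0.2725'), ('0.0455', 'front', '0.273'), ('0.03', 'rear', '0.2725'), ('0.03', 'front', '0.2745'), ('-0.04', 'rear', '0.2715'), ('-0.04', 'front', '0.275'), ('-0.04', 'front', '0.29')] grip -0.0158
```

Run:
```python
from h import *
im=cv2.imread("pics/last.png");cv2.imwrite("pics/pf.png",cv2.resize(im[215:335,330:530],None,fx=4,fy=4,interpolation=2))
```

```text
(no output)
```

View pics/pf.png

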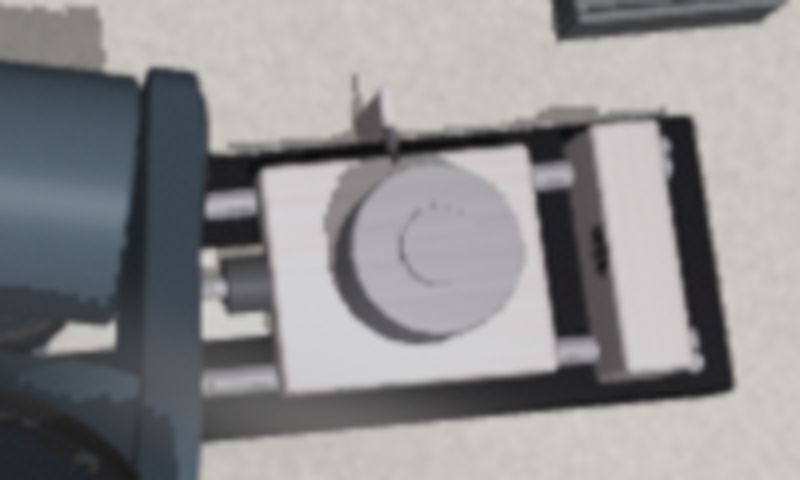

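Request:
drive_tool:
  deltas:
    - [[0, 0, 0, 0], [0, 0, 0, 0], [0, 0, 0, 0], [0, 0, 0, 0], [0, 0, 0, 0]]

```text
t: 9.58
tcp_pos: [0.5513, 0.0084, 0.0915]
tool_rot: [0.702, 0.712, 0.001, 0.001]
force: [6.4, 0.0, -3.6]
finger_gap: 0.317
gripper_force: 40.4
```

Request:
drive_tool:
  deltas:
    - [[0, 0, 0, 0], [0, 0, 0, 0], [0, 0, 0, 0], [0, 0, 0, 0], [0, 0, 0, 0]]

```text
t: 10.0
tcp_pos: [0.5513, 0.0084, 0.0915]
tool_rot: [0.702, 0.712, 0.001, 0.001]
force: [5.0, 0.3, -3.7]
finger_gap: 0.319
gripper_force: 40.4
```

Request:
drive_tool:
  deltas:
    - [[0, 0, 0, 0], [0, 0, 0, 0], [0, 0, 0, 0], [0, 0, 0, 0], [0, 0, 0, 0]]

```text
t: 10.42
tcp_pos: [0.5513, 0.0084, 0.0915]
tool_rot: [0.702, 0.712, 0.001, 0.001]
force: [5.6, -0.2, -5.2]
finger_gap: 0.318
gripper_force: 40.4
```

Request:
drive_tool:
  deltas:
    - [[0, 0, 0, 0], [0, 0, 0, 0], [0, 0, 0, 0], [0, 0, 0, 0], [0, 0, 0, 0]]

```text
t: 10.83
tcp_pos: [0.5513, 0.0084, 0.0915]
tool_rot: [0.702, 0.712, 0.001, 0.001]
force: [6.1, 0.6, -3.9]
finger_gap: 0.318
gripper_force: 40.4
```

```bash
python3 look2.py .272
```

```text
10.8333 [('0.0455', 'rear', '0.2725'), ('0.0455', 'front', '0.273'), ('0.03', 'rear', '0.2725'), ('0.03', 'front', '0.2745'), ('-0.04', 'rear', '0.2715'), ('-0.04', 'front', '0.275'), ('-0.04', 'front', '0.29')] grip -0.0158
```

Run:
```python
from h import *
b=lambda p:(p[:,:2]-CTR)@np.array([[np.cos(A),-np.sin(A)],[np.sin(A),np.cos(A)]])
print("fin top edge",b(ray("top",[[425,237.5],[427,248.7]],.07)))
for z in(.036,.042,.05):print("pointer",z,b(ray("top",[[428.2,249.5]],z)), b(ray("top",[[298.3,257]],z)))
print("stop face",b(ray("top",[[330+592/4,215+125/4],[330+610/4,215+378/4]],.09)),"stop base",b(ray("top",[[330+570/4,215+150/4],[330+598/4,215+350/4]],.036)))
print("weight centre",b(ray("top",[[330+437/4,215+248/4]],.138)), "bar/clamp")
```

```text
fin top edge [[0.16821585 0.08108242]
 [0.1692176  0.06047074]]
pointer 0.036 [[0.1784306  0.06476721]] [[-0.06163835  0.07176709]]
pointer 0.042 [[0.17714925 0.06372117]] [[-0.06147885  0.07067904]]
pointer 0.05 [[0.17544079 0.06232645]] [[-0.06126619  0.0692283 ]]
stop face [[ 0.25454185  0.0534628 ]
 [ 0.24630306 -0.05651286]] stop base [[ 0.25925337  0.05200209]
 [ 0.25878994 -0.04048263]]
weight centre [[ 0.1689353  -0.00025383]] bar/clamp
```

Run:
```python
from h import *
im=vision.snapshot("side")[:,:,::-1].copy();cv2.imwrite("pics/s2.png",im)
cv2.imwrite("pics/s2c.png",cv2.resize(im[150:290,300:440],None,fx=4.2,fy=4.2,interpolation=2))
m=vision.camera_model("side")
def pr(P):return cv2.projectPoints(np.array(P),m["rvec"],m["tvec"],m["camera_matrix"],None)[0].reshape(-1,2)
for x in(.16,.17,.18):print(x,((pr(b2w(np.array([x,x,x]),np.array([.07,.05,-.05]),np.array([.042,.054,.054])))-[300,150])*4.2).round().tolist())
print("fin top/base",((pr(b2w(np.array([.17,.17]),np.array([.075,.075]),np.array([.07,.036])))-[300,150])*4.2).round().tolist())
print("block rear corners for c=.17",((pr(b2w(np.array([.11,.11]),np.array([.05,-.05]),np.array([.054,.054])))-[300,150])*4.2).round().tolist(),"c=.18",((pr(b2w(np.array([.12,.12]),np.array([.05,-.05]),np.array([.054,.054])))-[300,150])*4.2).round().tolist())
```

```text
0.16 [[221.0, 269.0], [260.0, 256.0], [457.0, 299.0]]
0.17 [[227.0, 259.0], [266.0, 247.0], [462.0, 288.0]]
0.18 [[234.0, 250.0], [272.0, 237.0], [467.0, 278.0]]
fin top/base [[221.0, 210.0], [218.0, 267.0]]
block rear corners for c=.17 [[227.0, 307.0], [432.0, 353.0]] c=.18 [[234.0, 296.0], [437.0, 341.0]]
```

View pics/s2c.png

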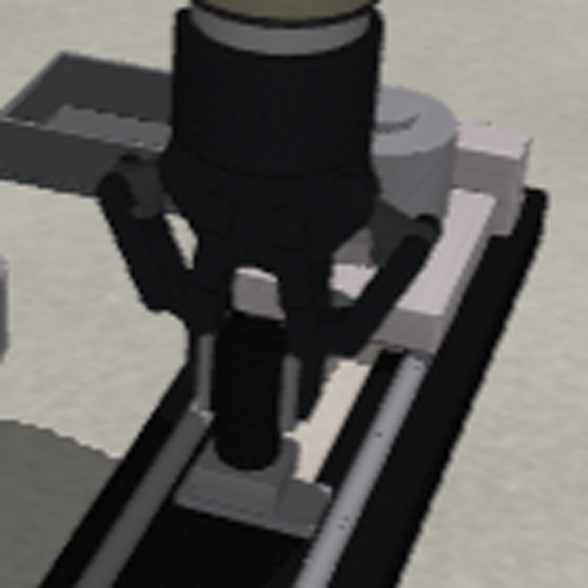

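Run:
```python
from h import *
m=vision.camera_model("side")
def pr(P):return ((cv2.projectPoints(np.array(P,float).reshape(-1,3),m["rvec"],m["tvec"],m["camera_matrix"],None)[0].reshape(-1,2)-[300,150])*4.2).round().tolist()
print("bed corner",pr(b2w(.32,-.065,.036)))
print("grip base/top", pr(b2w(-.0165,0.,.075)),pr(b2w(-.0165,0.,.135)))
for c in(.165,.17,.175,.18):print(c,"near rear top/bot",pr(b2w(c-.06,-.05,.054)),pr(b2w(c-.06,-.05,.030)),"weight top",pr(b2w(c,0.,.138)), "front near",pr(b2w(c+.06,-.05,.054)))
im=cv2.imread("pics/side0.png");c=-.0625
q=lambda P:cv2.projectPoints(np.array(P,float).reshape(-1,3),m["rvec"],m["tvec"],m["camera_matrix"],None)[0].reshape(-1,2).round(1).tolist()
print("start: near rear top",q(b2w(c-.06,-.05,.054)),"far rear",q(b2w(c-.06,.05,.054)),"weight top",q(b2w(c,0.,.138)),"bed near rear",q(b2w(-.32,-.065,.036)),"far rear",q(b2w(-.32,.065,.036)),"fin top",q(b2w(.17,.075,.07)))
cv2.imwrite("pics/s0c.png",cv2.resize(im[170:330,270:440],None,fx=3.7,fy=3.7,interpolation=2))
```

```text
bed corner [[547.0, 187.0]]
grip base/top [[245.0, 443.0]] [[253.0, 322.0]]
0.165 near rear top/bot [[429.0, 358.0]] [[424.0, 400.0]] weight top [[375.0, 120.0]] front near [[487.0, 235.0]]
0.17 near rear top/bot [[432.0, 353.0]] [[427.0, 395.0]] weight top [[378.0, 115.0]] front near [[489.0, 230.0]]
0.175 near rear top/bot [[435.0, 347.0]] [[429.0, 389.0]] weight top [[381.0, 111.0]] front near [[491.0, 226.0]]
0.18 near rear top/bot [[437.0, 341.0]] [[432.0, 383.0]] weight top [[384.0, 106.0]] front near [[493.0, 221.0]]
start: near rear top [[366.5, 312.4]] far rear [[307.3, 295.3]] weight top [[351.1, 240.0]] bed near rear [[328.0, 433.0]] far rear [[235.7, 397.1]] fin top [[352.5, 199.9]]
```

View pics/s0c.png

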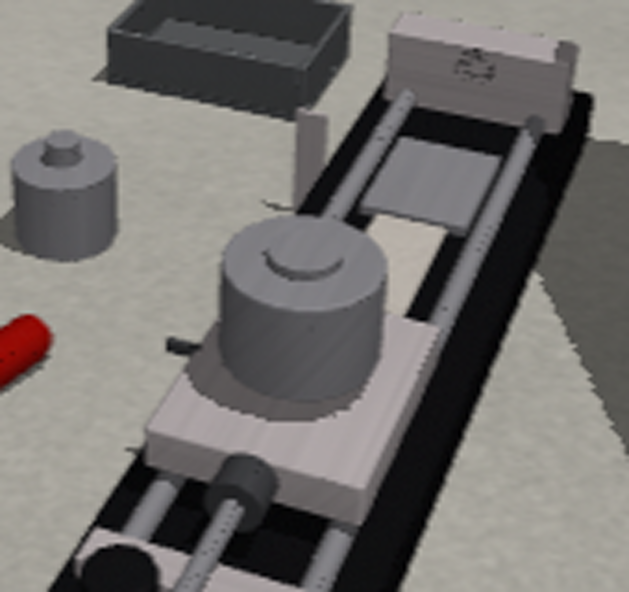

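In the start side view the near rear block corner is at (368,302), against (366.5,312) predicted. The block top is therefore higher than the 0.054 I assumed, probably 0.066. I'll redo the tracking with that height.

Run:
```python
from h import *
m=vision.camera_model("side")
q=lambda P:cv2.projectPoints(np.array(P,float).reshape(-1,3),m["rvec"],m["tvec"],m["camera_matrix"],None)[0].reshape(-1,2).round(1).tolist()
b=lambda p:(p[:,:2]-CTR)@np.array([[np.cos(A),-np.sin(A)],[np.sin(A),np.cos(A)]])
Z=.066
i=b(ray("top",[[264.7,268],[331.7,263],[336.2,319.5],[269,325.5]],Z));print("init",i.round(4).tolist(),i.mean(0))
f=b(ray("top",[[330+x/4,215+y/4] for x,y in((259,168),(528,146),(557,368),(283,393))],Z));print("final",f.round(4).tolist(),f.mean(0))
print("init corner side",q(b2w(i[:,0].mean()-.06,-.05,Z)),"fin top z.07 px seen",(270+312/3.7,170+112/3.7),q(b2w(.17,.078,.07)))
for c in(.155,.16,.165,.17,.175):print(c,[((np.array(q(b2w(c-.06,-.05,z)))-[300,150])*4.2).round().tolist() for z in(Z,Z-.024)])
```

```text
init [[-0.1219, 0.0518], [-0.0025, 0.0503], [-0.0037, -0.0499], [-0.1212, -0.0499]] [-0.06231665  0.00058613]
final [[0.1107, 0.0512], [0.2319, 0.0506], [0.2309, -0.0488], [0.1098, -0.049]] [0.17083025 0.00100959]
init corner side [[367.0, 306.6]] fin top z.07 px seen (354.3243243243243, 200.27027027027026) [[351.2, 199.6]]
0.155 [[[427.0, 348.0]], [[421.0, 391.0]]]
0.16 [[[430.0, 342.0]], [[424.0, 385.0]]]
0.165 [[[432.0, 336.0]], [[427.0, 379.0]]]
0.17 [[[435.0, 331.0]], [[429.0, 374.0]]]
0.175 [[[438.0, 326.0]], [[432.0, 368.0]]]
```

With z = 0.066 the block measures 120 x 100 mm, as it should. The parked value is about 0.271, in agreement with the grip's travel, and the carriage has been still for over 2.5 s. I'll release it.

Request:
drive_tool:
  deltas:
    - [[0, 0, 0, 0], [0, 0, 0, 0], [0, 0, 0, 0], [0, 0, 0, 0], [0, 0, 0, 0]]
  jaw: 85

```text
t: 11.35
tcp_pos: [0.5492, 0.0089, 0.0913]
tool_rot: [0.701, 0.713, -0.0, -0.001]
force: [0.0, 0.5, 0.1]
finger_gap: 0.992
gripper_force: 0.0
```

Request:
drive_tool:
  deltas:
    - [[0, 0, 0, 0], [0, 0, -10, 0], [0, 0, -30, 0], [0, 0, -60, 0], [0, 0, -90, 0]]

```text
t: 11.77
tcp_pos: [0.5491, 0.009, 0.1822]
tool_rot: [0.701, 0.713, -0.001, -0.001]
force: [1.5, -0.4, 0.6]
finger_gap: 0.995
gripper_force: 0.0
```

Request:
drive_tool:
  deltas:
    - [[0, 0, -20, 0], [0, 0, -40, 0], [0, 0, -50, 0], [0, 0, -50, 0], [0, 0, -50, 0]]

```text
t: 12.18
tcp_pos: [0.5498, 0.0089, 0.2316]
tool_rot: [0.701, 0.713, 0.0, 0.0]
force: [0.0, 0.1, -1.2]
finger_gap: 0.995
gripper_force: 0.0
```

```bash
python3 look2.py .272;python3 look2.py .272; python3 -c "
from station import manip
print(manip.sense()['qd'])"
```

```text
12.1833 [('0.0455', 'rear', '0.2725'), ('0.0455', 'front', '0.273'), ('0.03', 'rear', '0.2725'), ('0.03', 'front', '0.2745'), ('-0.04', 'rear', '0.2585'), ('-0.04', 'rear', '0.2715'), ('-0.04', 'front', '0.275'), ('-0.04', 'front', '0.29')] grip -0.0163
12.2333 [('0.0455', 'rear', '0.2725'), ('0.0455', 'front', '0.273'), ('0.03', 'rear', '0.2725'), ('0.03', 'front', '0.2745'), ('-0.04', 'rear', '0.258'), ('-0.04', 'rear', '0.2715'), ('-0.04', 'front', '0.275'), ('-0.04', 'front', '0.29')] grip -0.0164
[ 6.28465922e-04  1.32092828e-02  2.34277968e-03 -1.35306413e-04
  9.03837573e-05  6.56261446e-04]
```

The carriage is at rest and the gripper is clear, so I'm handing in.

```bash
python3 -c "
from station import manip
print(manip.sign_off())"
```

```text
the job is handed in; nothing more can be done
None
```

I ran the carriage once over the panel at an estimated 105–120 mm/s (camera tracking and model), braked it to rest about 1–3 mm from the mark fin by the camera, held it there over two seconds, released the grip and handed the job in; the sign-off returned no verdict.

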